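# Load a sensor head into the calibration nest and latch it

### The job

Pick up the black sensor head that lies by itself on the desk in front of the monitor and set it down flat in the pocket of the metal calibration nest. Then swing the nest's handle round by its black knob, so that it rides up the cam and drops fully into the low notch, with its keeper finger over the head; ease it round, do not force it against the stop behind the notch or press it hard on the cam, and leave the other things on the desk where they are.

Things in the scene. Friction and masses are not known exactly. Their poses are not given: they have to be found in the camera images.
- sensor_head: the black moulded sensor head to load: a block 91 long (its x) x 42 wide (its y) x 39 mm high, about 0.12 kg, standing on its underside; origin at the centre of the underside, z up. Grasp it from above across its 42 mm width. (Other heads of the same kind, on the bench to the left, stay there.)
- nest: fixed nest: plate 96 (x) x 204 (y) x 10 mm; origin under the pocket's centre at desk height, z up. Pocket 45.6 mm wide (x), 95 mm long (y): the head's length goes along the nest's y, either way round. Pocket floor 10 mm, flared lips of its walls 25 mm above the origin. Plate runs from y = +66 to -138 mm; the pivot post, 93 mm high, is at x = 0, y = -95 mm
- pivot (a point): point on the nest's plate, on the handle's vertical turning axis, 10 mm above the desk
- knob_top (a point): centre of the top of the handle's black round knob: upright, 17 mm thick, 44 mm tall, the upper 30 mm free to grip or push; 80 mm from the turning axis, 85 mm above the desk while the handle rests on the cam's flat part. It sits at the end of the handle's 8 mm steel rod, whose middle line is 37 mm below this point
- latch_turn (a joint): angle of the handle, rad: 0 points to the nest's -x; grows counter-clockwise seen from above, towards the nest's -y (the keeper finger opposite swings from +x to +y, over the head). Starts within 0.12 of 0. The notch is set by hand somewhere from 1.15 to 1.75 rad and not measured: find it by sight or feel. A rigid stop stands right behind it
- latch_lift (a joint): height of the handle on its post, m: 0 on the cam's flat part (start); a gentle ramp takes it to +0.008, then past a 5 mm crest it falls sharply to -0.005 in the notch (11 mm wide for the 8 mm rod). A spring presses it down with 6 to 9 N; on the ramp turning takes about 3 N at the knob, up to 12 N if the fingers hold it down: let it rise and fall freely
- mouse: bystander: blue and black computer mouse, 108x60x37 mm, origin at the centre of its underside
- tape_roll: bystander: black roll of tape lying flat, 62 mm across, 19 mm high, origin at the centre of its underside
- coax_cap_a: bystander: small pale metal coax cap on its end, 14 mm across, 20 mm high, origin at the centre of its underside
- coax_cap_b: bystander: a second coax cap like the first
- marker: bystander: a marker pen lying flat, 135 mm long, 17 mm thick, origin at the centre of its underside
- handle: the latch handle: rod and knob on one side of the post, keeper finger (79 mm long, 18 mm wide, its underside 57 mm above the desk at the start) on the other; origin on the turning axis at desk height when resting on the flat part, -x along the rod to the knob, +x along the keeper, z up
Mind the look-alikes: they are no part of the job. What is shaped like the sensor_head but white or yellow is not meant.

How it is judged:
On the way, in this order (a step that is already met when the one before it is completed fails the run):
1. the sensor head stands seated in the nest's pocket (z of sensor_head in the frame of nest below 0.0125 m and horizontal distance between sensor_head and nest below 0.008 m and angle between sensor_head's own z axis and vertical below 0.06 rad), for 0.2 s.
2. the handle has been turned up the cam (lifted by more than 5 mm) (value of joint latch_lift above 0.005 m and value of joint latch_turn above 0.3 rad), for 0.04 s.
At the end, for the whole second after the job is handed in: the handle has dropped into the low notch (turned past 0.95 rad and more than 3.5 mm below its starting height), and the sensor head stands at rest flat in the pocket (underside within 2.5 mm of its floor, centre within 8 mm of the pocket's centre, tilt under 0.06 rad) (all of step 1 and value of joint latch_lift below -0.0035 m and value of joint latch_turn above 0.95 rad and linear speed of sensor_head below 0.02 m/s); the robot touches nothing.
It fails at once if the handle is forced against the cam or its stop with more than 42 N (about 13 N at the knob) (contact force between handle and nest above 42 N).
It fails at once if a bystander is pushed more than 20 mm (distance of any of mouse, tape_roll, coax_cap_a, coax_cap_b, marker from where it was at the start of the episode above 0.02 m).
It also fails if it takes over 72 s, if anything falls off the work surface, if the arm or the gripper's body presses on something with over 40 N, if the wrist force passes 120 N, or if a joint passes its speed limit or range.

### The arm

A 6-joint arm with a two-finger parallel gripper is mounted at the origin on a cart in front of the work surface, level with it; the furniture and walls round the work are solid. World frame = base frame: x ahead of the robot, y to its left, z up, the work surface at z = 0. Lengths are in m, angles in rad, forces in N, time in s.
With the tool pointing down it reaches from about 0.35 to 0.975 m from the base axis. Payload 7.1 kg.
Tool frame: the origin (TCP) lies midway between the tips of the shut fingers; the grasp point (between the pads) lies 19 mm behind it; z points along the fingers, y is the line along which they close (so a half turn about z gives the same grasp; the last joint's range is limited). The gripper opens to 88 mm and grips with 3 to 60 N. Pads are 20 mm wide; open, the fingers measure 115 mm over their backs; the gripper's body (75 mm by 178 mm) begins 61 mm behind the grasp point.
Start: joints at [1.298, 0.423, 1.63, -0, 1.089, -0.019], TCP at [0.157, 0.605, 0.223] pointing down, gripper open.
Joint ranges: [-3, 3], [-0.9, 2.11], [0.09, 2.58], [-1.31, 4.45], [0.11, 2.69], [-2.54, 2.54]. Speed limits (rad/s): [2.39, 2.39, 3.01, 3.14, 3.14, 3.14].

### API

Orientations are given as a unit quaternion [w, x, y, z].
In Python, from station import move_pose, movel, movej, command_gripper, wait, inverse_kinematics, read_camera, camera_info, MotionError, job_done, get_time, get_joint_pos, get_qvel, get_effort, get_tcp_pos, get_ee_rot, get_ft_force, get_ft_torque, get_grip_width, get_finger_force gives the robot as it stands. Calls block until the motion is done:
- move_pose(position, orientation): joint-space move of the TCP to a pose.
- movel(position, frame=None, v=0.15, until_force=None): straight line of the TCP; frame=None keeps the orientation; v is the mean speed in m/s. With until_force (N) it stops when the force on the tool has changed by that much, and returns True; else False.
- movej(angles): joint-space move.
- command_gripper(opening): opening from 0.0 (shut) to 1.0 (fully open); the grip force is fixed at half the most; returns when the fingers have stopped.
- wait(seconds).
- inverse_kinematics(position, orientation): joint angles nearest the present ones, or None.
- read_camera(name): name is "side" or "top"; returns the picture (420x560x3 uint8, red, green, blue); there is no depth.
- camera_info(name): a dict with "intrinsics" (3x3 intrinsics, pixels), "T" (4x4, takes a point from camera to world coordinates). Camera axes: x right, y up, looking along -z (the intrinsics and any distortion apply to the point x, -y, -z); pixel columns grow to the right and rows downward; lengths in m; the calibration is good to about 2 mm. A picture is of the moment at which its call begins. camera_info takes no time and is no camera call.
A pose or a line that the arm cannot do raises MotionError and nothing moves.
- job_done(): hands the job in; it is judged then, once.
Readings, each from a call of its own:
- get_time(): time.
- get_joint_pos(): joint angles.
- get_qvel(): joint speeds.
- get_effort(): joint torques, N m.
- get_tcp_pos(): TCP position.
- get_ee_rot(): TCP orientation.
- get_ft_force(): force on the tool from outside, world axes, zero at the start.
- get_ft_torque(): the same for the moment, N m.
- get_grip_width(): opening from 0.0 (shut) to 1.0 (fully open).
- get_finger_force(): force on a finger pad.
Only numpy, scipy, OpenCV 4.12 (cv2) and the standard library are available. Lean on these libraries where they do the work, as an engineer would, in place of code of your own. Each camera call takes 0.05 s, during which the arm holds its last target. There are 200 camera calls.

## Working session

There is one attempt and no reset: what is moved stays moved. The work goes in short steps, each a Python script; the robot and the scene stay as the last script left them, time stands still between calls to the robot, and variables do not carry over. Pictures are saved under pics/ and viewed, at most 10 in all, crops included, and the job is handed in when it is done.

```bash
mkdir -p pics
python3 - <<'E'
from station import *
import cv2
for n in("top","side"):
    im=read_camera(n); cv2.imwrite(f"pics/{n}0.png",cv2.cvtColor(im,cv2.COLOR_RGB2BGR))
    c=camera_info(n); print(n,c)
print(get_time(),get_ee_rot())
E
```

```text
top {'intrinsics': array([[419.63349481,   0.        , 281.30670429],
       [  0.        , 419.63349481, 209.81782246],
       [  0.        ,   0.        ,   1.        ]]), 'T': array([[-0.00726316,  0.99758362, -0.06909537,  0.39785507],
       [-0.99988367, -0.00817194, -0.01287899,  0.04517898],
       [-0.01341251,  0.06899379,  0.99752692,  1.18509064],
       [ 0.        ,  0.        ,  0.        ,  1.        ]])}
side {'intrinsics': array([[384.73435265,   0.        , 282.07580699],
       [  0.        , 384.73435265, 208.88020939],
       [  0.        ,   0.        ,   1.        ]]), 'T': array([[ 0.89197614,  0.26756263, -0.36440198,  0.12521119],
       [-0.45201033,  0.5134277 , -0.72943722, -0.63686213],
       [-0.00807608,  0.81535406,  0.57890633,  0.64520214],
       [ 0.        ,  0.        ,  0.        ,  1.        ]])}
0.1 [-9.90549261e-05  1.26550356e-01  9.91959948e-01 -6.77720540e-04]
```

View pics/top0.png

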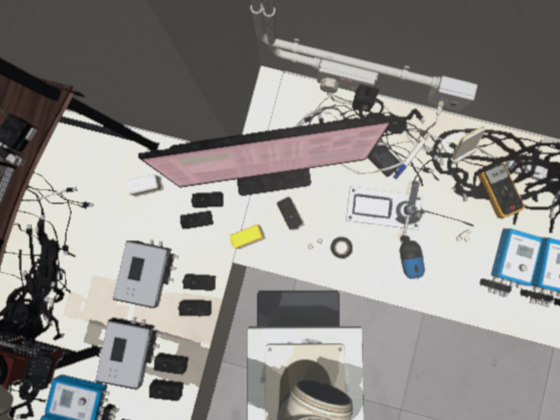

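View pics/side0.png

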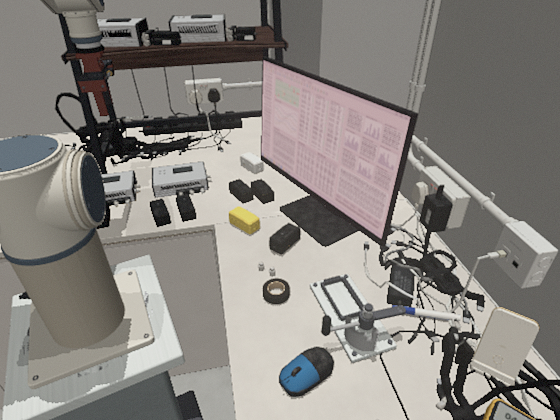

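The candidates for the head, in top-view pixels, are:
- The black one at (289,213), alone in front of the monitor.
- A black pair at (207,199) and (196,219), and four more on the left bench: (199,282), (195,308), (171,363) and (166,390).
- The yellow one at (246,236) and the white one at (144,184).

The one at (289,213) fits, because it is black and lies by itself in front of the monitor. I'll confirm this in an enlarged crop.

```bash
cat > h.py <<'E'
import numpy as np, cv2
from station import *
def ray(n,uv):
    c=camera_info(n);K,T=c["intrinsics"],c["T"]
    d=np.linalg.inv(K)@[uv[0],uv[1],1.]
    return T[:3,3],T[:3,:3]@(d*[1,-1,-1])
def onz(n,uv,z):
    o,d=ray(n,uv); return o+d*(z-o[2])/d[2]
def proj(n,p):
    c=camera_info(n);K,T=c["intrinsics"],c["T"]
    q=T[:3,:3].T@(np.asarray(p)-T[:3,3])*[1,-1,-1]; q=K@q; return q[:2]/q[2]
def quat(yaw): # tool down, tool y axis along (sin,-cos)... tool x at heading yaw
    return [0,np.cos(yaw/2),np.sin(yaw/2),0]
def snap(n,f,box=None,s=1,pts=()):
    im=cv2.cvtColor(read_camera(n),cv2.COLOR_RGB2BGR)
    if box: x0,y0,x1,y1=box; im=im[y0:y1,x0:x1]
    cv2.imwrite(f"pics/{f}.png",cv2.resize(im,None,fx=s,fy=s,interpolation=cv2.INTER_CUBIC))
E
python3 - <<'E'
import cv2,numpy as np
from h import *
im=cv2.imread("pics/top0.png")
c=im[135:285,265:455]; cv2.imwrite("pics/topc.png",cv2.resize(c,None,fx=4,fy=4,interpolation=cv2.INTER_CUBIC))
im2=cv2.imread("pics/side0.png")
c=im2[210:400,250:450]; cv2.imwrite("pics/sidec.png",cv2.resize(c,None,fx=3,fy=3,interpolation=cv2.INTER_CUBIC))
# head
g=im.max(2); m=np.zeros_like(g); m[195:233,272:306]=(g[195:233,272:306]<80)
cs,_=cv2.findContours(m,0,1); k=max(cs,key=cv2.contourArea); r=cv2.minAreaRect(k); print("head",r)
b=cv2.boxPoints(r); P=np.array([onz("top",p,.037) for p in b]); print(P.round(4), P.mean(0))
E
```

```text
head ((289.5000305175781, 213.5000457763672), (29.96331024169922, 12.969194412231445), 63.43495178222656)
[[0.4962 0.0717 0.037 ]
 [0.512  0.0397 0.037 ]
 [0.438  0.0037 0.037 ]
 [0.4224 0.0355 0.037 ]] [0.46717289 0.03766062 0.037     ]
```

View pics/topc.png

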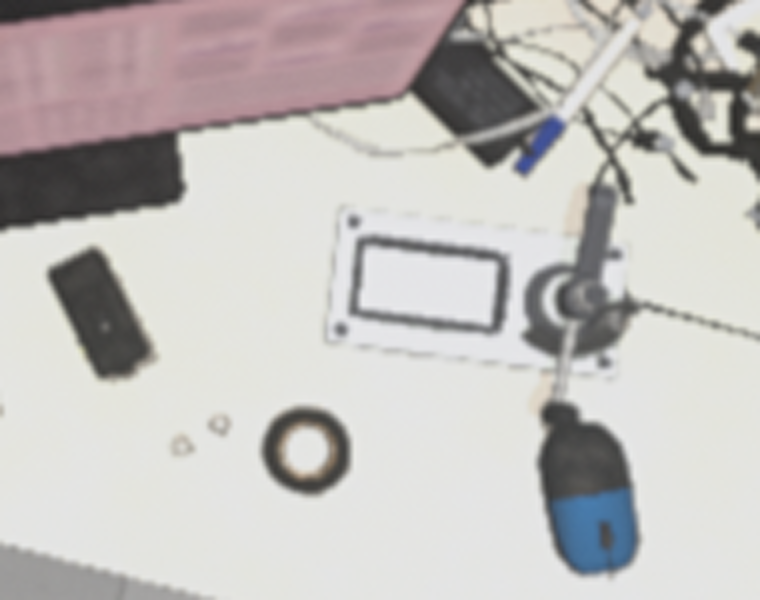

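View pics/sidec.png

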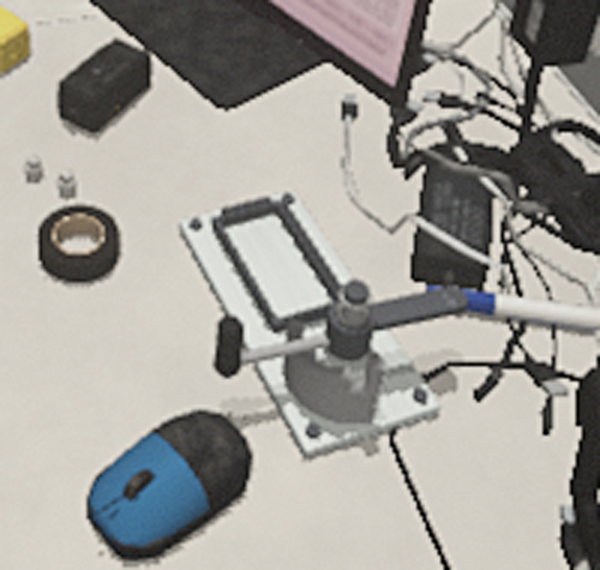

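The crops confirm that the head at (289,213) is black and stands alone in front of the monitor. In the top view the nest's pocket is near (372,206), the post near (411,209), the knob near (405,238) just over the mouse's nose, and the keeper points to (415,183). Next I'll measure them.

```bash
cat >> h.py <<'E'
def tri(a,b):
    o1,d1=ray("top",a);o2,d2=ray("side",b)
    s=np.linalg.lstsq(np.c_[d1,-d2],o2-o1,rcond=None)[0]
    p,q=o1+d1*s[0],o2+d2*s[1]; return (p+q)/2,np.linalg.norm(p-q)
E
python3 - <<'E'
from h import *
im=cv2.imread("pics/top0.png"); g=im.max(2)
# head axis by PCA
m=np.zeros_like(g); m[192:236,270:308]=g[192:236,270:308]<120
n,l,s,c=cv2.connectedComponentsWithStats(m); i=1+s[1:,4].argmax()
v,u=np.nonzero(l==i); P=np.array([onz("top",p,.03)[:2] for p in zip(u,v)])
w,V=np.linalg.eigh(np.cov(P.T)); print("head",P.mean(0),np.sqrt(12*w),np.degrees(np.arctan2(*V[::-1,1])))
# pocket: bright area enclosed by dark frame
G=cv2.resize(g,None,fx=4,fy=4,interpolation=cv2.INTER_CUBIC)
for name,img,box in(("top",G,(1390,930,1650,1340)),):pass
b=(G[755:900,1400:1590]>150).astype('uint8')
n,l,s,c=cv2.connectedComponentsWithStats(b,connectivity=4)
for i in range(1,n):
    if s[i,4]>2000: print(s[i])
i=l[70,90]
k=max(cv2.findContours((l==i).astype('uint8'),0,1)[0],key=cv2.contourArea)
r=cv2.minAreaRect(k); B=(cv2.boxPoints(r)+[1400,755]-1.5)/4
print("hole px",B.round(1).tolist())
Q=np.array([onz("top",p,.018) for p in B]);print(Q.round(4),"ctr",Q.mean(0).round(4))
print([np.linalg.norm(Q[j]-Q[j-1]).round(4) for j in range(4)],[np.degrees(np.arctan2(*(Q[j]-Q[j-1])[[1,0]])).round(2) for j in range(4)])
f=lambda a,n:(a[0]/4+265,a[1]/4+135)if n else (a[0]/3+250,a[1]/3+210)
for nm,a,bb in(("knob",(559,410),(231,322)),("posttop",(590,290),(355,290)),("pocket+y far corner",(357,240),(283,203)),("pocket far -y",(508,258),(345,293)),("near -y",(500,330),(277,328)),("near+y",(353,315),(215,222)),("screencorner",(405,95),(399,90)),("keeper end",(602,190),(462,296))):
    p,e=tri(f(a,1),f(bb,0)); print(nm,p.round(4),round(e,4))
E
```

```text
head [0.46843996 0.03752258] [0.03992217 0.08419678] -153.58728061098637
[    0     0   190   145 14688]
[  17   30  142   82 8957]
hole px [[353.3, 212.0], [355.5, 195.3], [389.6, 199.7], [387.4, 216.4]]
[[ 0.471  -0.1399  0.018 ]
 [ 0.5174 -0.1468  0.018 ]
 [ 0.5043 -0.2413  0.018 ]
 [ 0.458  -0.2342  0.018 ]] ctr [ 0.4877 -0.1906  0.018 ]
[np.float64(0.0952), np.float64(0.047), np.float64(0.0954), np.float64(0.0469)] [np.float64(82.16), np.float64(-8.39), np.float64(-97.89), np.float64(171.3)]
knob [ 0.3998 -0.2641  0.0782] 0.0015
posttop [ 0.4773 -0.2838  0.0862] 0.0001
pocket+y far corner [ 0.5218 -0.1457  0.0152] 0.007
pocket far -y [ 0.505  -0.246   0.0286] 0.0023
near -y [ 0.4551 -0.2418  0.0161] 0.0004
near+y [ 0.4675 -0.1406  0.0165] 0.0029
screencorner [ 0.6043 -0.1626  0.1066] 0.0021
keeper end [ 0.5481 -0.3025  0.0616] 0.0046
```

Run:
```python
from h import *
R=np.radians
for p,ys in(([.468,.0375,.15],(26.4,-153.6)),([.4877,-.1906,.15],(82,-98))):
    for y in ys:
        q=inverse_kinematics(p,quat(R(y))); print(y,None if q is None else np.round(q,2))
```

```text
26.4 [ 0.05  0.31  2.02 -0.    0.81  1.16]
-153.6 [ 0.05  0.31  2.02 -0.    0.81 -1.98]
82 [-0.4   0.38  1.91 -0.    0.86 -0.26]
-98 None
```

Run:
```python
from h import *
R=np.radians
q=quat(R(26.4))
move_pose([.468,.0375,.16],q)
movel([.468,.0375,.06]); print(movel([.468,.0375,.0195],v=.08,until_force=10))
command_gripper(0.0); print(get_grip_width()*88,get_finger_force(),get_tcp_pos())
movel([.468,.0375,.13])
move_pose([.4877,-.1906,.13],quat(R(82)))
movel([.4877,-.1906,.062]); print(get_grip_width()*88,get_tcp_pos(),get_ft_force(),get_time())
snap("top","pre",(325,150,445,240),6); snap("side","preS",(300,230,460,360),4.5)
```

```text
False
41.181231925613076 29.991141641512513 [0.46796089 0.03752036 0.01953461]
41.225924543736696 [ 0.48799252 -0.19035212  0.0621949 ] [ 0.53777939 -0.28288763 -1.33158043] 7.45
```

View pics/preS.png

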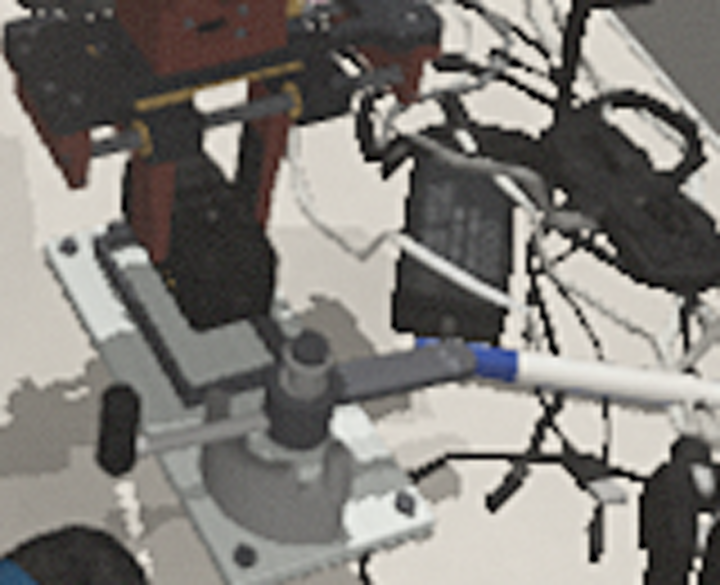

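The head hangs above the pocket. Its lower end corners show at crop (192,325) and (272,310), which are side px (342.7,302.2) and (360.4,298.9). I'll check those against the pocket, then lower the head with force guarding.

Run:
```python
from h import *
R=np.radians;z=.0427
ex=np.array([np.cos(R(-8)),np.sin(R(-8))]);ey=np.array([np.cos(R(82)),np.sin(R(82))]);c=np.array([.4877,-.1906])
for uv,s in(((342.7,302.2),-1),((360.4,298.9),1)):
    d=onz("side",uv,z)[:2]-c; print("meas nest xy",(d@ex).round(4),(d@ey).round(4),"expected",s*.021,-.0455)
z0=get_tcp_pos()[2]
hit=movel([.4877,-.1906,.0295],v=.03,until_force=8)
print(hit,get_tcp_pos(),get_ft_force(),get_ft_torque())
```

```text
meas nest xy -0.0169 -0.0356 expected -0.021 -0.0455
meas nest xy 0.0208 -0.0397 expected 0.021 -0.0455
True [ 0.48746504 -0.19050959  0.02951301] [-0.87241474  0.61508085  4.99845869] [-0.08897062  0.12487101  0.05544245]
```

The head is down on the floor: the TCP at 0.0295 puts its underside at 0.010. I'll release it, retreat and check.

```bash
python3 - <<'E'
from h import *
command_gripper(1.0); 
p=get_tcp_pos(); movel([p[0],p[1],.16]); 
R=np.radians
command_gripper(0.0)
move_pose([.38,0.02,.2],quat(R(75)))
print(get_ft_force(),get_time())
snap("side","rel",(300,230,460,360),4.5)
im=read_camera("top"); cv2.imwrite("pics/top1.png",cv2.cvtColor(im,cv2.COLOR_RGB2BGR))
E
python3 - <<'E'
import cv2,numpy as np
a=cv2.imread("pics/rel.png"); t=cv2.imread("pics/top1.png")[150:270,330:440]
t=cv2.resize(t,None,fx=4.5,fy=4.5,interpolation=cv2.INTER_CUBIC)
h=max(len(a),len(t)); c=np.zeros((h,a.shape[1]+t.shape[1],3),'uint8'); c[:len(a),:a.shape[1]]=a; c[:len(t),a.shape[1]:]=t
c=cv2.resize(c,(800,int(h*800/c.shape[1]))); cv2.imwrite("pics/both.png",c)
E
```

```text
[ 0.28213985 -0.48713025  0.64474078] 12.7833
```

View pics/both.png

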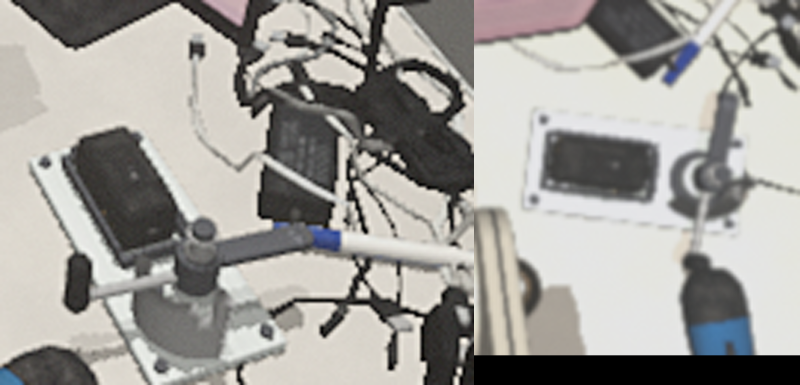

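The head is seated flat in the pocket, with the nest and handle undisturbed. Next I'll push the knob round with the shut fingers, guarding on force and watching the tangential force.

```bash
cat >> h.py <<'E'
PIV=np.array([.4755,-.2845]); A0=np.radians(172.)
def pose(th,gap=0.,z=.063):
    f=A0+th; t=np.array([-np.sin(f),np.cos(f)])
    p=PIV+.08*np.array([np.cos(f),np.sin(f)])-t*(.0185+gap)
    return [*p,z],quat(f-np.pi/2),t
def ftan(t,b): return float(-(get_ft_force()-b)[:2]@t)
E
cat > push.py <<'E'
from h import *
import sys
th=float(sys.argv[1]); end=float(sys.argv[2]); 
if len(sys.argv)>3:
    p,q,t=pose(th,.02); move_pose([*p[:2],.14],q); movel(p,q,v=.1); wait(.2); np.save("b.npy",get_ft_force())
b=np.load("b.npy"); log=[]; low=0; seen=False
while th<end:
    th+=.025 if th<1.0 else .0125
    p,q,t=pose(th); h=movel(p,q,v=.03,until_force=5); F=get_ft_force()-b; f=ftan(t,b)
    log.append((round(th,3),round(f,1),round(float(F[2]),1),int(h)))
    if f>7.5: print("STOP high"); break
    if f>1.5: seen=True
    low=low+1 if (seen and f<.7 and th>1.) else 0
    if low>=3: print("dropped?"); break
print(*log); print(get_tcp_pos(),get_time())
E
python3 push.py -0.14 0.5 start
```

```text
STOP high
(-0.115, 0.4, -0.0, 0) (-0.09, -0.5, 0.5, 0) (-0.065, 1.2, 0.1, 0) (-0.04, 1.5, 0.0, 0) (-0.015, 1.5, -0.0, 0) (0.01, 0.9, 0.6, 0) (0.035, 0.6, 1.5, 0) (0.06, 1.0, 0.9, 0) (0.085, 1.3, 0.8, 0) (0.11, 1.2, 0.0, 0) (0.135, 1.1, 1.0, 0) (0.16, 1.0, 1.4, 0) (0.185, 0.9, 1.1, 0) (0.21, 1.5, 0.5, 0) (0.235, 0.8, 1.6, 0) (0.26, 2.1, 1.3, 0) (0.285, 2.7, 1.9, 0) (0.31, 4.1, 3.6, 0) (0.335, 6.1, 6.8, 0) (0.36, 7.9, 7.7, 0)
[ 0.3927018  -0.28285168  0.06304642] 20.6333
```

The fingers hold the knob down by friction, since the vertical force rises along with the tangential force. I'll back off to let it settle, then continue with the tool's height following the vertical force.

```bash
cat > push2.py <<'E'
from h import *
import sys
th=float(sys.argv[1]); end=float(sys.argv[2]); z=get_tcp_pos()[2]
b=np.load("b.npy"); log=[]; low=0; seen=False
p,q,t=pose(th,.006,z); movel(p,q,v=.05); wait(.1)
b=get_ft_force(); np.save("b.npy",b); th-=.06
while th<end:
    th+=.02 if th<1.0 else .0125
    p,q,t=pose(th,0,z); h=movel(p,q,v=.03,until_force=5); F=get_ft_force()-b; f=ftan(t,b)
    log.append((round(th,3),round(f,1),round(float(F[2]),1),round(z*1e3,1)))
    z=float(np.clip(z+np.clip(.0004*F[2],-.0005,.0012),.060,.074))
    if f>7.5: print("STOP high"); break
    if f>1.5: seen=True
    low=low+1 if (seen and f<.7 and th>1.) else 0
    if low>=3: print("dropped?"); break
print(*log); print(get_tcp_pos(),get_time())
E
python3 push2.py 0.36 0.6
```

```text
(0.32, 1.0, 0.2, np.float64(63.0)) (0.34, 3.4, -0.3, 63.1) (0.36, 5.6, 2.2, 63.0) (0.38, 3.8, 0.0, 63.9) (0.4, 5.7, 1.9, 63.9) (0.42, 3.8, -1.7, 64.7) (0.44, 6.1, 1.9, 64.2) (0.46, 3.5, 0.3, 64.9) (0.48, 5.5, 0.7, 65.0) (0.5, 6.1, 1.3, 65.3) (0.52, 3.3, -0.6, 65.9) (0.54, 5.1, 1.6, 65.6) (0.56, 3.8, -0.3, 66.3) (0.58, 5.6, 1.5, 66.2) (0.6, 5.2, 0.4, 66.8)
[ 0.39540539 -0.30333888  0.06670405] 24.75
```

```bash
sed -i 's/low>=3/low>=2/' push2.py; python3 push2.py 0.6 1.8
```

```text
STOP high
(0.56, 0.6, -0.6, np.float64(66.7)) (0.58, 2.0, 0.5, 66.5) (0.6, 2.7, -1.1, 66.7) (0.62, 6.2, 3.2, 66.2) (0.64, 3.9, -1.5, 67.4) (0.66, 7.5, 4.0, 66.9)
[ 0.39587313 -0.30730921  0.06670092] 26.6167
```

```bash
sed -i 's/z=float(np.clip(z+.*/z=float(np.clip(z+(.0003 if z<.071 and f>2 else 0)+np.clip(.00025*F[2],-.0003,.001),.060,.074))/; s/f>7.5/f>8.5/' push2.py; python3 push2.py 0.66 1.8
```

```text
dropped?
(0.62, 0.1, -0.6, np.float64(66.7)) (0.64, 3.0, 1.6, 66.6) (0.66, 3.5, -0.6, 67.3) (0.68, 4.0, -0.0, 67.4) (0.7, 3.4, -1.9, 67.7) (0.72, 4.6, 0.2, 67.7) (0.74, 5.2, -1.7, 68.0) (0.76, 5.0, 1.1, 68.0) (0.78, 4.1, -0.9, 68.6) (0.8, 4.6, 1.1, 68.7) (0.82, 2.6, -2.4, 69.3) (0.84, 5.2, 0.1, 69.3) (0.86, 4.1, 0.5, 69.6) (0.88, 2.0, -1.2, 70.0) (0.9, 1.7, -0.7, 70.0) (0.92, 1.6, 0.2, 69.9) (0.94, 1.6, 0.3, 69.9) (0.96, 2.0, 1.1, 70.0) (0.98, 1.8, -1.0, 70.6) (1.0, 1.8, 0.2, 70.3) (1.013, 1.5, -0.4, 70.4) (1.025, 2.1, 1.2, 70.3) (1.038, 1.0, -1.6, 70.9) (1.05, 3.5, 1.5, 70.6) (1.063, 1.7, -0.7, 71.3) (1.075, 0.3, -1.9, 71.1) (1.088, 0.3, 0.2, 70.8)
[ 0.41427097 -0.33907158  0.0709625 ] 33.7333
```

The force fell away at about 1.07 rad after the crest. I'll back off and look.

Run:
```python
from h import *
p,q,t=pose(1.06,.015,get_tcp_pos()[2]); movel(p,q); movel([*p[:2],.16]); move_pose([.38,.02,.2],q)
snap("side","drop",(300,230,460,360),4.5); print(get_time())
```

```text
36.1083
```

View pics/drop.png

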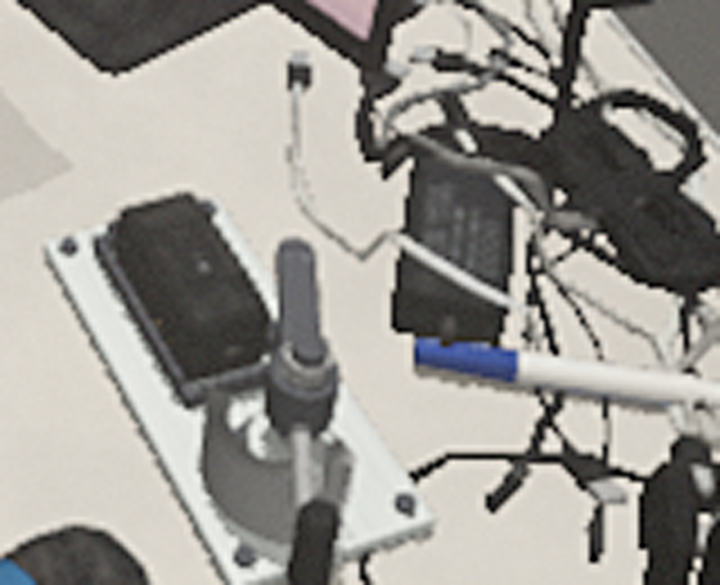

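The handle points toward the camera, with the knob top near side px (370,341). I need the knob's height, so I'll combine this with a top crop.

Run:
```python
from h import *
snap("top","drop_t",(370,160,450,250),6)
im=cv2.cvtColor(read_camera("side"),cv2.COLOR_RGB2BGR)[300:380,340:400]; im=cv2.resize(im,None,fx=6,fy=6,interpolation=cv2.INTER_CUBIC)
t=cv2.imread("pics/drop_t.png"); c=np.zeros((540,850,3),'uint8'); c[:540,:480]=t; c[:480,490:850]=im
cv2.imwrite("pics/drop2.png",cv2.resize(c[:,:],(800,508)))
for th in(1.0,1.1,1.2,1.3):
  for z in(.08,.093):
    f=A0+th; p=[*(PIV+.08*np.array([np.cos(f),np.sin(f)])),z]; print(th,z,proj("top",p).round(1),proj("side",p).round(1))
```

```text
1.0 0.08 [435.9 228. ] [364.3 346.1]
1.0 0.093 [437.7 227.9] [365.2 341.3]
1.1 0.08 [437.7 225.6] [369.1 346.8]
1.1 0.093 [439.5 225.4] [370.1 342.1]
1.2 0.08 [439.3 223. ] [373.9 347.2]
1.2 0.093 [441.1 222.8] [375.  342.4]
1.3 0.08 [440.5 220.2] [378.7 347.1]
1.3 0.093 [442.4 220. ] [379.8 342.4]
```

View pics/drop2.png

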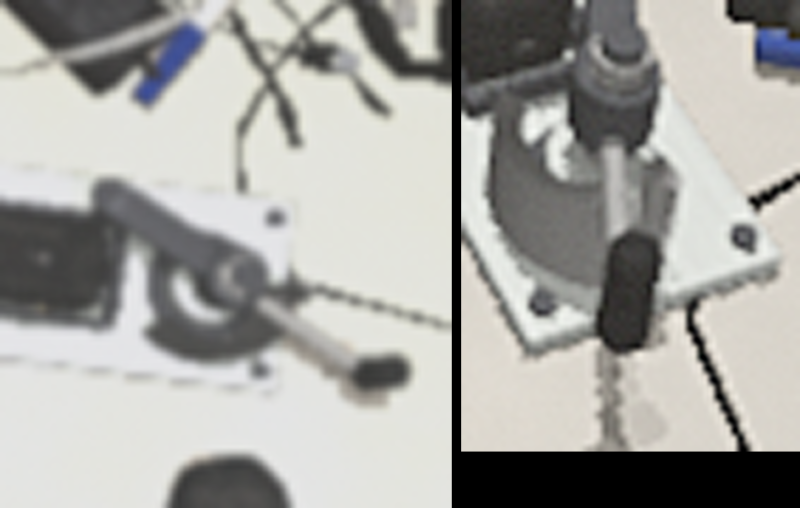

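The knob top is at about side (371,343) and top (438,225). That gives th ≈ 1.1 and z ≈ 0.09, so the handle is still on the crest and the low force was only noise. I'll push on gently from there.

```bash
cat > push3.py <<'E'
from h import *
z=.071; th=1.03; p,q,t=pose(th,.02,z); move_pose([*p[:2],.15],q); movel(p,q,v=.1); wait(.2)
b=get_ft_force(); log=[]; hi=0
while th<1.85:
    th+=.0125
    p,q,t=pose(th,0,z); h=movel(p,q,v=.03,until_force=4.5); F=get_ft_force()-b; f=ftan(t,b)
    log.append((round(th,3),round(f,1),round(float(F[2]),1),round(z*1e3,1)))
    z=float(np.clip(z+np.clip(.00025*F[2],-.0004,.0006),.064,.073))
    if f>5.5: print("high"); break
print(*log); print(get_tcp_pos(),get_time())
E
python3 push3.py
```

```text
high
(1.042, 0.3, 0.8, 71.0) (1.055, 0.4, -0.4, 71.2) (1.067, 1.0, 1.1, 71.1) (1.08, -0.1, -0.1, 71.4) (1.092, 0.1, 0.8, 71.4) (1.105, 1.1, -0.3, 71.6) (1.117, 0.6, -0.2, 71.5) (1.13, 0.3, 0.5, 71.5) (1.142, 0.3, 0.0, 71.6) (1.155, 0.1, -0.7, 71.6) (1.167, 0.1, -0.2, 71.4) (1.18, 0.8, 0.3, 71.4) (1.192, 0.3, 0.3, 71.5) (1.205, 2.1, 0.8, 71.5) (1.217, 2.3, -0.8, 71.7) (1.23, 1.9, -0.9, 71.5) (1.242, 2.4, 0.9, 71.3) (1.255, 2.1, -0.9, 71.6) (1.267, 2.0, 0.1, 71.3) (1.28, 3.9, 0.9, 71.4) (1.292, 5.2, 0.9, 71.6) (1.305, 6.4, 2.6, 71.8)
[ 0.42570501 -0.35001585  0.07134794] 44.7583
```

Run:
```python
from h import *
p,q,t=pose(1.28,.02,get_tcp_pos()[2]); movel(p,q); movel([*p[:2],.16]); move_pose([.38,.02,.2],q)
im=cv2.cvtColor(read_camera("side"),cv2.COLOR_RGB2BGR)[280:380,330:410]; im=cv2.resize(im,None,fx=6,fy=6,interpolation=cv2.INTER_CUBIC)
cv2.imwrite("pics/drop3.png",im[:600]); print(get_time())
```

```text
47.2167
```

View pics/drop3.png

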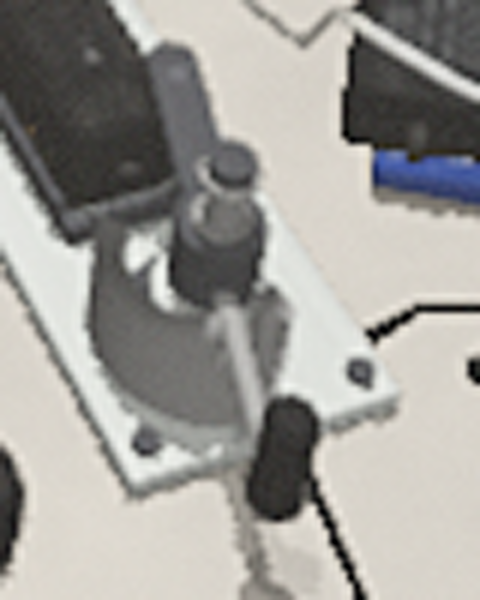

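The knob top has moved to about side (378,347.5), roughly 12 mm lower, and the stud now stands clear of the hub. I'll confirm the lift by comparing the knob blob with the one in the start picture, without viewing another image.

Run:
```python
from h import *
def knob(im,box):
    x0,y0,x1,y1=box; g=cv2.resize(im[y0:y1,x0:x1].max(2),None,fx=4,fy=4,interpolation=cv2.INTER_CUBIC)
    n,l,s,c=cv2.connectedComponentsWithStats((g<75).astype('uint8')); i=1+s[1:,4].argmax()
    return (s[i][:4]/4).round(2), c[i]/4+[x0,y0]
def th_z(c):  # centroid of knob (22 mm below top), knob on 80 mm circle
    o,d=ray("side",c); best=None
    for z in np.arange(.04,.085,.0002):
        p=o+d*(z-o[2])/d[2]; e=abs(np.hypot(*(p[:2]-PIV))-.08)
        if best is None or e<best[0]: best=(e,z,(np.arctan2(*(p[:2]-PIV)[::-1])-A0+np.pi)%(2*np.pi)-np.pi)
    return np.round(best,4)
a=cv2.imread("pics/side0.png"); b=cv2.cvtColor(read_camera("side"),cv2.COLOR_RGB2BGR)
for nm,im,box in(("start",a,(319,312,333,338)),("now",b,(368,342,388,370))):
    s,c=knob(im,box); print(nm,s,c.round(2),th_z(c))
    
for th,z in((-.12,.063),(1.28,.058),(1.28,.071)): 
    f=A0+th; print(th,z,proj("side",[*(PIV+.08*np.array([np.cos(f),np.sin(f)])),z]).round(2))
# keeper/stud crest comparison
s,c=knob(cv2.resize(cv2.imread("pics/drop.png"),(160,130),interpolation=cv2.INTER_AREA),(58,108,80,130)); print("crest",s,c+[300,230])
```

```text
start [ 2.75  3.    9.25 20.75] [326.29 325.55] [ 0.      0.0626 -0.0515]
now [ 3.    4.25 15.25 23.75] [377.47 357.15] [0.     0.0514 1.3229]
-0.12 0.063 [325.32 323.03]
1.28 0.058 [376.02 354.98]
1.28 0.071 [377.04 350.41]
crest [ 5.75  3.25 11.5  18.75] [369.53687402 351.00782473]
```

```bash
python3 -c "
from station import *
print(job_done(),get_time())"
```

```text
the job is handed in; nothing more can be done
the job is handed in; nothing more can be done
```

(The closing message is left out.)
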